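Power up and reset the green board

ROBOT

A 6-joint arm with a two-finger parallel gripper is mounted at the origin on the work surface. World frame = base frame: x ahead of the robot, y to its left, z up, the work surface at z = 0. Lengths are in mm, angles in rad, forces in N, time in s.
With the tool pointing down it reaches from about 400 to 825 mm from the base axis. Payload 7 kg.
Tool frame: the origin (TCP) lies at the very end of the fingers, on their centre line; the grasp point (between the pads) lies 19 mm behind it; z points along the fingers, y is the line along which they close (so a half turn about z gives the same grasp; the last joint's range is limited). The gripper opens to 88 mm and grips with 3 to 60 N. Pads are 19 mm wide; open, the fingers measure 130 mm over their backs; the gripper's body (78 mm by 193 mm) begins 47 mm behind the grasp point.
Start: joints at [1.584, 0.359, 0.012, 0, -1.224, -0.288], TCP at [183.174, 649.648, 226.561] pointing down, gripper open.
Joint ranges: [-3.07, 3.07], [-1.43, 2.12], [-1.02, 1.25], [-3.03, 1.67], [-3.05, -0], [-3.03, 3.03]. Speed limits (rad/s): [2.39, 2.39, 3.01, 3.14, 3.14, 3.14].

INTERFACE

Orientations are given as a unit quaternion [x, y, z, w].
In Python, from plant import bot gives the robot as it stands. Calls block until the motion is done:
- bot.move_ptp(position, orientation): joint-space move of the TCP to a pose.
- bot.line_to(position, velocity=150, ori=None): straight line of the TCP; ori=None keeps the orientation; velocity is the mean speed in mm/s.
- bot.move_joints(angles): joint-space move.
- bot.move_gripper(opening, force=None): finger opening in mm; force is the grip in N (None keeps the last); returns when the fingers have stopped.
- bot.pause(seconds).
- bot.solve_ik(position, orientation): joint angles nearest the present ones, or None.
- bot.read_state(): the state.
- bot.camera(name): name is "scene" or "top"; returns the picture (384x512x3 uint8, red, green, blue); there is no depth.
- bot.get_calibration(name): a dict with "fx", "fy", "cx", "cy" (pixels), "distortion" ([k1, k2, p1, p2, k3] as OpenCV has them; the pictures are not rectified), "view" (4x4, takes a point from world to camera coordinates). Camera axes: x right, y up, looking along -z (the intrinsics and any distortion apply to the point x, -y, -z); pixel columns grow to the right and rows downward; lengths in mm; the calibration is good to about 2 mm. A picture is of the moment at which its call begins. get_calibration takes no time and is no camera call.
A pose or a line that the arm cannot do raises bot.Unreachable and nothing moves.
- bot.close_job(): hands the job in; it is judged then, once.
The state is a dict: "t": time; "joint_pos": joint angles; "qvel": joint speeds; "tau": joint torques, N m; "tcp_pos": TCP position; "eef_rot": TCP orientation; "contact_force": force on the tool from outside, world axes, zero at the start; "moment": the same for the moment, N m; "width": finger opening in mm; "finger_force": force on a finger pad.
Only numpy, scipy, OpenCV 4.12 (cv2) and the standard library are available. Lean on these libraries where they do the work, as an engineer would, in place of code of your own. Each camera call takes 0.05 s, during which the arm holds its last target. There are 200 camera calls.

TASK

Switch on the bench supply by pushing its red-tipped toggle lever with the fingertips all the way over, away from the robot, and only then press the white button on the green circuit board gently, well down, and let it come up again. The black-tipped lever and the buttons on the blue and red boards must be left alone. Lift, tip or shove no board and disturb nothing else on the bench, and finish with the hand clear of everything.

Things in the scene. Friction and masses are not known exactly. Their poses are not given: they have to be found in the camera images.
- supply: white bench power supply, fixed, 170 (x) x 250 (y) x 65 mm high, with a display and two toggle levers on top. Origin: centre of its underside, z up
- lever_red_base: grey housing of the red-tipped lever, 70 (x) x 50 (y) x 25 mm, fixed on top of the supply. The two housings stand 120 mm apart along the supply's y, either one on either side. Origin: centre of its underside; x points away from the robot, in the swing's direction; z up. Pivot 22 mm above the origin, axis along y. Lever: steel rod, 10 mm diameter, 60 mm from pivot to ball centre
- lever_red_tip (a point): centre of the red ball (26 mm diameter) of the lever to push (its orientation turns with the lever)
- lever_red (a joint): rad. 0 = leaning 0.5 rad from upright to its housing's -x (towards the robot, off); 1.0 = leaning 0.5 rad to +x (away from the robot, on, at its stop). It stays where it is left (friction about 0.06 N m, 1 to 2 N at the ball). Starts between 0 and 0.12.
- lever_black_base: grey housing of the black-tipped lever, 70 (x) x 50 (y) x 25 mm, fixed on top of the supply. The two housings stand 120 mm apart along the supply's y, either one on either side. Origin: centre of its underside; x points away from the robot, in the swing's direction; z up. Pivot 22 mm above the origin, axis along y. Lever: steel rod, 10 mm diameter, 60 mm from pivot to ball centre
- lever_black_tip (a point): centre of the black ball (26 mm diameter) of the lever to leave alone
- lever_black (a joint): rad. 0 = leaning 0.5 rad from upright to its housing's -x (towards the robot, off); 1.0 = leaning 0.5 rad to +x (away from the robot, on, at its stop). It stays where it is left (friction about 0.06 N m, 1 to 2 N at the ball). Starts between 0 and 0.12.
- board_green: loose green circuit board, 100 (x) x 70 (y) mm, 0.16 kg, on four 8 mm brass feet on the black mat. Origin: board centre at the underside of its feet; z up. Board surface 11 mm above the origin. White push button at (-22, 0) mm; heat sink at (22, 6) mm and the other parts on the +x half reach 22 mm above the origin. The three boards differ only in colour
- btn_green_top (a point): centre of the top face of the white button cap of the green board (18 mm diameter; 33 mm above the board's origin when up, in a black round housing 34 mm across that is 23 mm high above the origin)
- btn_green (a joint): m. 0 = button up, 0.006 = fully down (4 N there, about 1.2 N to start; springs back up)
- board_blue: loose blue circuit board, 100 (x) x 70 (y) mm, 0.16 kg, on four 8 mm brass feet on the black mat. Origin: board centre at the underside of its feet; z up. Board surface 11 mm above the origin. White push button at (-22, 0) mm; heat sink at (22, 6) mm and the other parts on the +x half reach 22 mm above the origin. The three boards differ only in colour
- btn_blue_top (a point): centre of the top face of the white button cap of the blue board (18 mm diameter; 33 mm above the board's origin when up, in a black round housing 34 mm across that is 23 mm high above the origin)
- btn_blue (a joint): m. 0 = button up, 0.006 = fully down (4 N there, about 1.2 N to start; springs back up)
- board_red: loose red circuit board, 100 (x) x 70 (y) mm, 0.16 kg, on four 8 mm brass feet on the black mat. Origin: board centre at the underside of its feet; z up. Board surface 11 mm above the origin. White push button at (-22, 0) mm; heat sink at (22, 6) mm and the other parts on the +x half reach 22 mm above the origin. The three boards differ only in colour
- btn_red_top (a point): centre of the top face of the white button cap of the red board (18 mm diameter; 33 mm above the board's origin when up, in a black round housing 34 mm across that is 23 mm high above the origin)
- btn_red (a joint): m. 0 = button up, 0.006 = fully down (4 N there, about 1.2 N to start; springs back up)
- mat: thin black mat, fixed, 300 (x) x 420 (y) x 4 mm, under the three boards. Origin: centre of its underside
- bottle: loose white bottle, 44 mm diameter, 130 mm high. Origin: centre of its underside
- jar: loose small amber jar with black cap, 48 mm diameter, 35 mm high. Origin: centre of its underside
- meter: loose red multimeter lying on its back, 85 (x) x 160 (y) x 36 mm (45 mm at its dial). Origin: centre of its underside
- driver: loose screwdriver lying on the table, about 200 mm long along its x. Origin on the tool's underside
- cup: loose white cup, 72 mm diameter, 90 mm high. Origin: centre of its underside
Mind the look-alikes: they are no part of the job. Of the things that look like the board_green, the smaller one is meant.

How it is judged (in metres and radians):
On the way, in this order (a step that is already met when the one before it is completed fails the run):
1. the red-tipped lever is pushed over to the far side (joint above 0.85 rad) (value of joint lever_red above 0.85 rad), for 0.1 s.
2. the green board's button is pressed at least 4 mm down (value of joint btn_green above 0.004 m), for 0.05 s.
At the end, for the whole second after the job is handed in: Red lever over on its far side (above 0.85 rad), black lever below 0.3 rad, all buttons up (under 1.5 mm), every board flat (0.08 rad) and within 15 mm of its start, the green one at rest; bottle, jar, multimeter, screwdriver and cup within 20 mm of their starts (value of joint lever_red above 0.85 rad and value of joint lever_black below 0.3 rad and value of joint each of btn_green, btn_blue, btn_red below 0.0015 m and distance of each of board_green, board_blue, board_red from where it was at the start of the episode below 0.015 m and angle between each of board_green, board_blue, board_red's own z axis and vertical below 0.08 rad and linear speed of board_green below 0.02 m/s and distance of each of bottle, jar, meter, driver, cup from where it was at the start of the episode below 0.02 m); the robot touches nothing.
It fails at once if the green board's button is pressed (over 2.5 mm) while the red-tipped lever is not yet over (below 0.7 rad) (value of joint btn_green above 0.0025 m and value of joint lever_red below 0.7 rad).
It fails at once if the blue or the red board's button is pressed (over 2 mm) or the black-tipped lever is moved (above 0.3 rad) (value of joint any of btn_blue, btn_red above 0.002 m or value of joint lever_black above 0.3 rad).
It fails at once if a board is lifted (more than 8 mm), tipped (more than 0.15 rad) or shoved (more than 15 mm) (height (world z) of any of board_green, board_blue, board_red above 0.012 m or angle between any of board_green, board_blue, board_red's own z axis and vertical above 0.15 rad or distance of any of board_green, board_blue, board_red from where it was at the start of the episode above 0.015 m).
It fails at once if the green board or its button is pressed harder than 35 N (contact force between the fingers and board_green above 35 N).
It fails at once if the bottle, jar, multimeter, screwdriver or cup is moved more than 20 mm (distance of any of bottle, jar, meter, driver, cup from where it was at the start of the episode above 0.02 m).
It also fails if it takes over 48 s, if anything falls off the work surface, if the arm or the gripper's body presses on something with over 40 N, if the wrist force passes 120 N, or if a joint passes its speed limit or range.

## Working session

There is one attempt and no reset: what is moved stays moved. The work goes in short steps, each a Python script; the robot and the scene stay as the last script left them, time stands still between calls to the robot, and variables do not carry over. Pictures are saved under pics/ and viewed, at most 10 in all, crops included, and the job is handed in when it is done.

```bash
mkdir -p pics; python3 - <<'E'
from plant import bot
import cv2
for n in("scene","top"):
    im=bot.camera(n); cv2.imwrite(f"pics/{n}0.png",cv2.resize(im[:,:,::-1],(800,600),interpolation=cv2.INTER_CUBIC))
    c=bot.get_calibration(n); print(n,c)
s=bot.read_state(); print(s["t"],s["tcp_pos"],s["eef_rot"],s["width"])
E
```

```text
scene {'fx': 398.33779045050744, 'fy': 398.33779045050744, 'cx': 249.48411452427004, 'cy': 184.98419813366831, 'distortion': array([-0.14299633,  0.        ,  0.        ,  0.        ,  0.        ]), 'view': array([[-1.24147356e-01,  9.92164472e-01, -1.40390208e-02,
        -3.35913423e+00],
       [-8.37988675e-01, -9.72578855e-02,  5.36950541e-01,
         4.33831966e+02],
       [ 5.31377845e-01,  7.84255305e-02,  8.43496901e-01,
        -1.58380840e+03],
       [ 0.00000000e+00,  0.00000000e+00,  0.00000000e+00,
         1.00000000e+00]])}
top {'fx': 392.0389514053055, 'fy': 392.0389514053055, 'cx': 257.3556759557836, 'cy': 189.62460614432462, 'distortion': array([0.04584634, 0.        , 0.        , 0.        , 0.        ]), 'view': array([[-2.56611261e-03, -9.99679484e-01,  2.51861761e-02,
         5.15168152e+01],
       [ 9.93138078e-01,  3.97070702e-04,  1.16946994e-01,
        -5.74433570e+02],
       [-1.16919511e-01,  2.53134497e-02,  9.92818743e-01,
        -1.09798543e+03],
       [ 0.00000000e+00,  0.00000000e+00,  0.00000000e+00,
         1.00000000e+00]])}
0.1 [183.05729668 649.21821983 225.71445846] [ 9.90566512e-01 -1.37030673e-01 -4.75617770e-05  7.59383785e-04] 87.30246119257093
```

View pics/scene0.png

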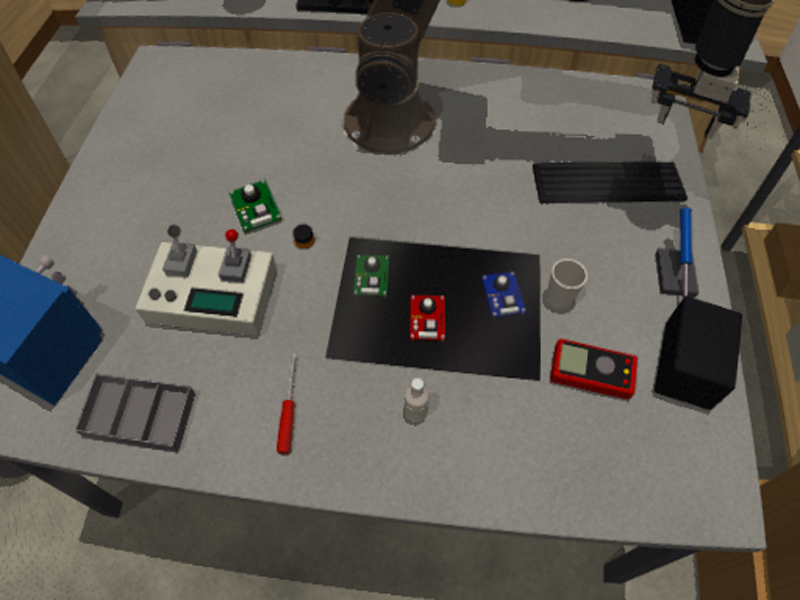

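View pics/top0.png

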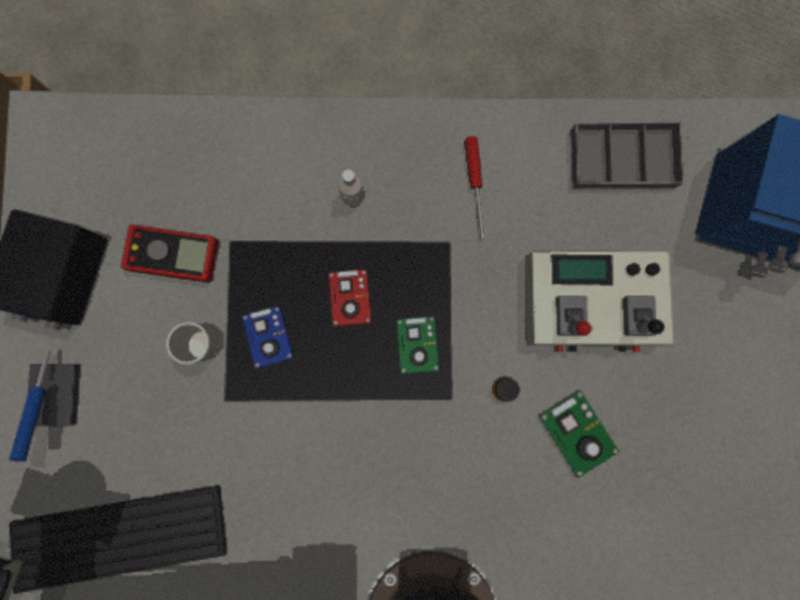

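The top view shows the red ball at (583,328), the black ball at (655,326) and the small green board's button at (419,356). The scene view has them at (232,236), (174,231) and (372,262). The larger green board, off the mat, is the decoy. Next I'll refine with crops and triangulate.

```bash
cat > h.py <<'E'
import numpy as np, cv2
from plant import bot
def ray(n,uv):
    c=bot.get_calibration(n);K=np.array([[c["fx"],0,c["cx"]],[0,c["fy"],c["cy"]],[0,0,1]])
    x,y=cv2.undistortPoints(np.array([[uv]],float),K,c["distortion"])[0,0]
    V=c["view"];R=V[:3,:3]; return -R.T@V[:3,3], R.T@np.array([x,-y,-1.])
def tri(a,b):
    (o,d),(p,e)=ray("top",a),ray("scene",b)
    s=np.linalg.lstsq(np.c_[d,-e],p-o,rcond=None)[0]
    A,B=o+s[0]*d,p+s[1]*e; return (A+B)/2,np.linalg.norm(A-B)
def atz(n,uv,z):
    o,d=ray(n,uv); return o+d*(z-o[2])/d[2]
def crop(n,x,y,w,h,k):
    im=bot.camera(n)[y:y+h,x:x+w,::-1]; return cv2.resize(im,(w*k,h*k),interpolation=cv2.INTER_CUBIC)
E
python3 - <<'E'
from h import *
# 2x2 tiles of 50x37 px, 8x
t=[crop("top",350,186,50,37,8),crop("scene",125,138,50,37,8),crop("top",243,202,50,37,8),crop("scene",215,152,50,37,8)]
cv2.imwrite("pics/c1.png",np.vstack([np.hstack(t[:2]),np.hstack(t[2:])]))
E
```

```text
(no output)
```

View pics/c1.png

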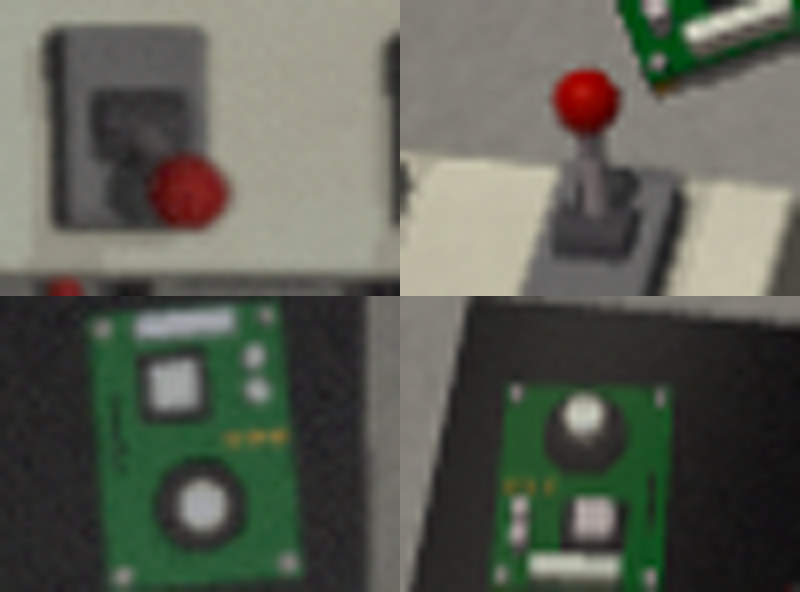

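Ball centres are at crop (188,191) in top and (586,100) in scene. The white cap is at (203,503) in top and (583,410) in scene.

```bash
python3 - <<'E'
from h import *
print("ball",tri((373.06,209.4),(147.8,150.1)), atz("top",(373.06,209.4),139.6),atz("scene",(147.8,150.1),139.6))
print("black",tri((655*.64,326*.64),(174*.64,231*.64)))
print("btn",tri((267.9,227.4),(237.4,165.6)),atz("top",(267.9,227.4),37),atz("scene",(237.4,165.6),37))
f=lambda x,y:(350+(x+.5)/8-.5,186+(y+.5)/8-.5)
for p in [(47,27),(205,27),(57,228)]: print("housing",atz("top",f(*p),90))
for p in [(531,252),(670,252),(532,346),(672,346)]: print("supply",atz("top",(p[0]*.64,p[1]*.64),65))
print("jar",atz("top",(506*.64,388*.64),35))
for y in (-25,0): pass
E
```

```text
ball (array([ 509.90880275, -246.22525035,  143.06572106]), np.float64(0.7508774430681635)) [ 510.19789793 -247.73209562  139.6       ] [ 507.43537915 -247.32171962  139.6       ]
black (array([ 512.04891623, -366.33655721,  141.30331359]), np.float64(1.214437751726847))
btn (array([465.74907426,  21.9695783 ,  40.80516493]), np.float64(0.9895828736625005)) [465.88928898  21.27962707  37.        ] [463.06087229  21.93617664  37.        ]
housing [ 569.79331891 -217.36613268   90.        ]
housing [ 569.81508008 -271.6821622    90.        ]
housing [ 500.77016876 -218.52682572   90.        ]
supply [ 651.75782585 -182.49018886   65.        ]
supply [ 651.79026406 -434.43795138   65.        ]
supply [ 481.60934366 -179.62218061   65.        ]
supply [ 481.78753372 -428.79486198   65.        ]
jar [ 406.74853913 -137.21325139   35.        ]
```

```bash
python3 - <<'E'
from h import *
q=[1,0,0,0]
bot.move_gripper(0,20)
bot.move_ptp([440,-247,230],q); bot.line_to([440,-247,129],150)
f0=bot.read_state()["contact_force"]
for x in (475,490,505,520,530,536,540,543):
    bot.line_to([x,-247,129],60); s=bot.read_state(); print(x,s["tcp_pos"].round(1),(s["contact_force"]-f0).round(1),s["t"])
    if abs((s["contact_force"]-f0)[0])>12: break
t=[crop("top",340,176,50,37,8),crop("scene",125,138,50,37,8)]
cv2.imwrite("pics/c2.png",np.hstack(t))
E
```

```text
475 [ 474.8 -246.9  128.7] [ 0.4  0.8 -0.7] 6.5417
490 [ 490.5 -247.   128.9] [ 0.6  0.9 -1. ] 6.9417
505 [ 505.6 -246.9  128.8] [-0.3  2.1 -1. ] 7.3417
520 [ 520.5 -246.9  128.8] [ 0.3  1.9 -0.5] 7.7417
530 [ 530.5 -247.   128.9] [0.5 0.7 0.1] 8.0583
536 [ 536.4 -247.   129. ] [ 0.2  0.7 -0.3] 8.3083
540 [ 540.2 -247.   128.9] [-0.3  1.  -0.8] 8.5583
543 [ 541.3 -247.   128.7] [-5.9  1.   1.2] 8.8083
```

View pics/c2.png

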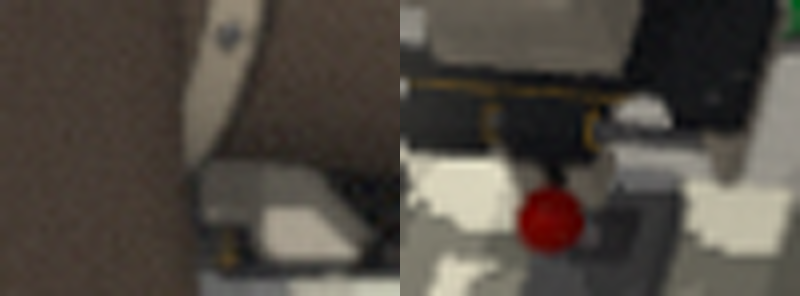

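The red ball is now on the far side, at scene crop (550,222), and the force rises at the stop. I'll retreat and go above the green button.

```bash
python3 - <<'E'
from h import *
bot.line_to([460,-247,129],120); bot.line_to([440,-247,230],200)
bot.move_ptp([464.5,21.6,200],[1,0,0,0]); bot.line_to([464.5,21.6,50],120)
bot.pause(.3); s=bot.read_state(); print(s["tcp_pos"],s["contact_force"],s["t"])
def c(n,x,y): return crop(n,x,y,50,37,8)
t=[c("top",243,202),c("scene",215,152),c("top",350,180),c("scene",125,138)]
cv2.imwrite("pics/c3.png",np.vstack([np.hstack(t[:2]),np.hstack(t[2:])]))
E
```

```text
[464.6701059   21.71351106  50.32622751] [0.13206481 0.15740504 0.2313976 ] 13.175
```

View pics/c3.png

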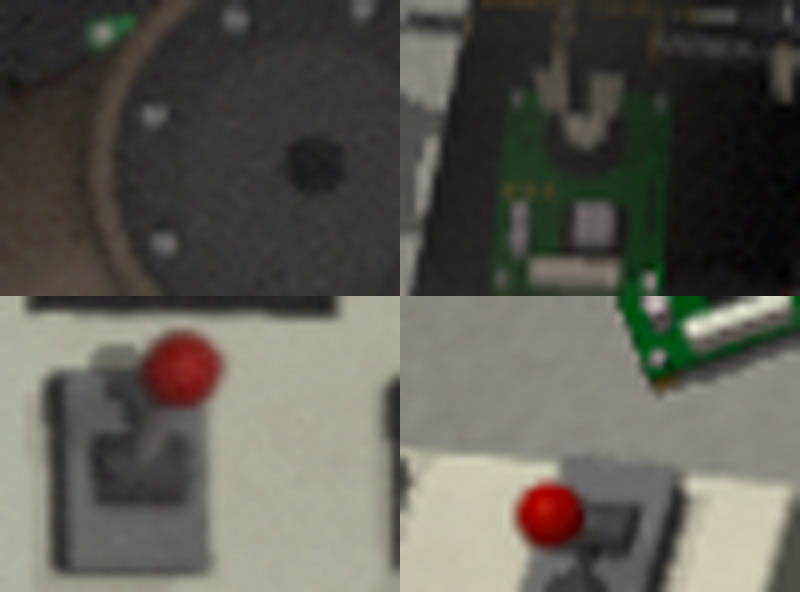

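The lever stays over: ball at crop (183,369) in top, (550,516) in scene. The fingertips are above the button, but a gap seems to show between them, so I'll check the finger opening and the lever angle.

```bash
python3 - <<'E'
from h import *
print(bot.read_state()["width"], tri((350+183.5/8-.5,180+73.5/8-.5),(125+150.5/8-.5,138+220.5/8-.5)))
g=lambda x,y:(215+(x-400+.5)/8-.5,152+(y+.5)/8-.5)
for p in [(550,90),(605,90),(565,80),(585,145)]: print(p,atz("scene",g(*p),50))
E
```

```text
0.16001158819025627 (array([ 564.32082327, -246.967401  ,  139.93431728]), np.float64(2.0789504610087266))
(550, 90) [462.62412636   8.9507517   50.        ]
(605, 90) [460.08266978  31.19115998  50.        ]
(565, 80) [456.9688696   14.29797989  50.        ]
(585, 145) [487.9320685   26.92076361  50.        ]
```

The gripper is closed (the dark part is the pads) and centred on the button. The lever is at about 0.95 rad, so I'll press now.

```bash
python3 - <<'E'
from h import *
f0=bot.read_state()["contact_force"][2]
bot.line_to([464.5,21.6,40],40)
z=39
while z>=28.5:
    bot.line_to([464.5,21.6,z],10); bot.pause(.15); s=bot.read_state(); f=s["contact_force"][2]-f0
    print(z,s["tcp_pos"][2].round(2),round(f,2))
    if f>7: break
    z-=1
bot.pause(.2)
bot.line_to([464.5,21.6,50],30); bot.line_to([464.5,21.6,200],150)
bot.move_ptp([440,250,250],[1,0,0,0]); s=bot.read_state(); print(s["t"],s["contact_force"])
for n in("top","scene"): cv2.imwrite(f"pics/{n}9.png",cv2.resize(bot.camera(n)[:,:,::-1],(800,600)))
E
```

```text
39 39.12 0.46
38 38.01 0.53
37 37.11 1.8
36 36.04 1.56
35 35.07 2.5
34 34.05 1.8
33 33.05 2.97
32 32.06 2.73
31 31.18 6.79
30 30.9 16.52
20.875 [ 0.47687269 -0.1628877   0.1247879 ]
```

View pics/scene9.png

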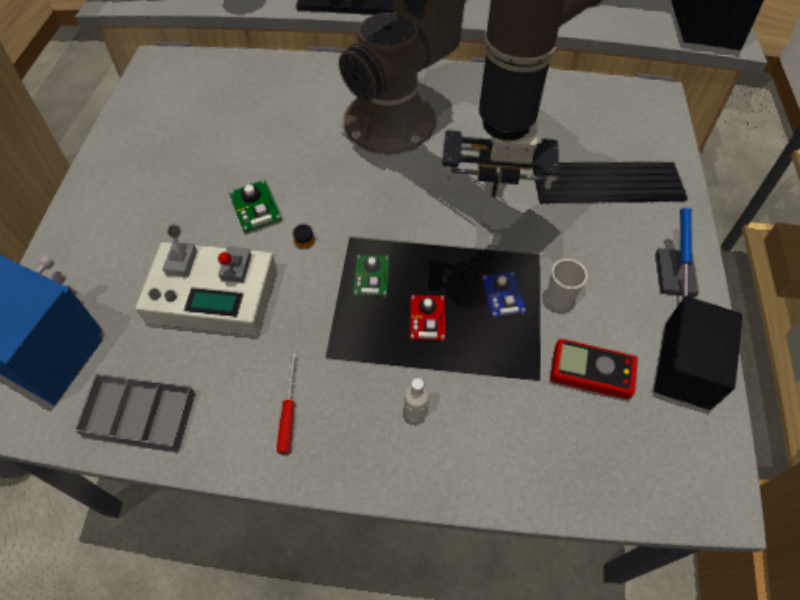

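The button bottomed out at 31 mm, a full 6 mm down, with a peak of 16.5 N, and it came up again. The picture shows the red lever over at (225,258), the green board where it was at (372,275), everything else undisturbed and the hand clear.

```bash
python3 -c "from plant import bot; print(bot.close_job())"
```

```text
the job is handed in; nothing more can be done
None
```

The job is handed in, verdict not shown: the red lever is over (about 0.95 rad), then the green board's button was pressed fully down (peak 16.5 N) and released; the last picture shows nothing else disturbed and the hand clear.

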